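# Load a jar on the bench roller mixer

### The job

Put the small screw-top jar on the roller mixer: lay it on its side on the two rollers, glass base against the sprung plunger and black lid against the fixed end plate, then press the lid end down until the orange catch springs out over the lid and the jar lies level on both rollers. Let go, do not force the glass, and leave the other things on the bench where they stand.

Things in the scene. Friction and masses are not known exactly. Their poses are not given: they have to be found in the camera images.
- jar: clear glass jar with a ribbed black screw lid and greyish contents, standing upright on the bench; glass 62 mm in diameter from its base to 83 mm height, lid 58 mm in diameter from 83 to 102 mm (the top), lid fixed on; about 0.17 kg (varies). Origin at the centre of its base, z along its axis towards the lid
- jar_lid (a point): centre of the top of the jar's lid, 102 mm from the base
- mixer: white bench roller mixer, 136 mm (x) by 248 mm (y), fixed to the bench. Origin on the bench under the middle of the rollers; x away from its front panel, y from the plunger to the end plate (to the robot's left, turned by its yaw). Drive housing 124 mm wide, 114 mm high at y = -167 to -81 mm; bearing bracket 49 mm high at y = -59 to -53 mm
- cradle (a point): middle of the jar's axis when it is home: 77.8 mm above the mixer's origin; axes as the mixer's. Below it two black rubber rollers, 22 mm in diameter, 92 mm long, lie along y at x = -22 and 22 mm, their axes 42 mm above the bench; they turn freely
- end_face (a point): on the white nylon face (60 mm wide) of the fixed end plate, middle plane, mixer y = 51 mm, 72 mm above the bench. The face is upright up to 77 mm height; above that a lip flares outwards to y = 63 mm at height 92 mm, as lead-in
- plunger (a joint): white sprung disc, 22 mm in diameter, on the cradle's axis, facing the end plate; 0 when free (m), grows as it is pushed towards the housing, stop at 0.024; 2.5 N at first, 0.2 N more per mm; it can pivot the jar in the grip. With the jar home it reads about 0.006: the jar (102 mm) is longer than the free gap (96 mm)
- plunger_face (a point): centre of the plunger disc's face; at the mixer's y = -45 mm when free. Plunger and catch hold the jar's lid end up by friction against its own weight: after laying in, that end has to be pressed down from above with some 5 to 25 N
- catch (a joint): orange round-nosed spring catch above the end plate, 18 mm wide; 0 when out (m), grows to 0.010 as it is pushed away from the plunger; 2.5 N at first, 0.2 N more per mm. The lid's end face pushes it back on the way down; it springs out over the edge of the lid when the jar is home and then reads about 0
- catch_nose (a point): tip of the catch's nose (radius 7 mm), at the mixer's y = 44 mm when out, 114.3 mm above the bench. Its aluminium housing, 26 mm wide, is at y = 54 to 78 mm, 104 to 124 mm above the bench: no room for a hand over the lid's end when the jar is level
- beaker: clear plastic 100 ml beaker, 59 mm across, 80 tall; origin at the centre of its underside; a bystander
- glue: small white glue bottle with a tall blue cap, 38 mm across, 86 tall; origin at the centre of its underside; a bystander
- flask: translucent white round-bellied flask with a domed cap, 98 mm across, 110 tall; origin at the centre of its underside; a bystander
- black_box: black lidded box, 66x66x50 mm; origin at the centre of its underside; a bystander
- slot_box: open white and blue card box, 105x53x44 mm; origin at the centre of its underside; a bystander
There are look-alikes about, which are no part of the job. What is shaped like the jar but turquoise or yellow is not meant.

How it is judged (in metres and radians):
At the end, for the whole second after the job is handed in: The jar lies at rest on both rollers along the mixer's y (within 0.1 rad; both ends of its axis within 7 mm of the cradle's axis sideways and in height), lid top at 46 to 54 mm and base at -57 to -47 mm along that y, plunger pushed in by 3 to 11 mm, catch out (under 3 mm) over the lid (x of jar in the frame of mixer between -0.007 and 0.007 m and x of jar_lid in the frame of mixer between -0.007 and 0.007 m and z of jar in the frame of cradle between -0.007 and 0.007 m and z of jar_lid in the frame of cradle between -0.007 and 0.007 m and y of jar_lid in the frame of mixer between 0.046 and 0.054 m and y of jar in the frame of mixer between -0.057 and -0.047 m and angle between the z axis of jar and the y axis of mixer, either way round below 0.1 rad and value of joint plunger between 0.003 and 0.011 m and value of joint catch below 0.003 m and linear speed of jar below 0.01 m/s and angular speed of jar below 0.2 rad/s); the robot touches nothing.
It fails at once if a bystander was shifted by more than 3 cm (distance of any of beaker, glue, flask, black_box, slot_box from where it was at the start of the episode above 0.03 m).
It fails at once if the jar was forced against the mixer with more than 60 N (contact force between jar and mixer above 60 N).
It also fails if it takes over 48 s, if anything falls off the work surface, if the arm or the gripper's body presses on something with over 40 N, if the wrist force passes 120 N, or if a joint passes its speed limit or range.

### The arm

A 7-joint arm with a two-finger parallel gripper is mounted at the origin on a cart in front of the work surface, level with it; the furniture and walls round the work are solid. World frame = base frame: x ahead of the robot, y to its left, z up, the work surface at z = 0. Lengths are in mm, angles in degrees, forces in N, time in s.
With the tool pointing down it reaches from about 400 to 850 mm from the base axis. Payload 4.4 kg.
Tool frame: the origin (TCP) lies at the very end of the fingers, on their centre line; the grasp point (between the pads) lies manip.pinch_z behind it (manip.pinch_z is the distance from the TCP to the grasp point, in mm); z points along the fingers, y is the line along which they close (so a half turn about z gives the same grasp; the last joint's range is limited). The gripper opens to 94 mm and grips with 3 to 60 N. Pads are 16 mm wide; open, the fingers measure 119 mm over their backs; the gripper's body (75 mm by 177 mm) begins 78 mm behind the grasp point.
Start: joints at [-76.822, 36.005, 2.206, 86.941, -1.547, 57.084, -1.146], TCP at [189.453, 621.792, 205.478] pointing down, gripper open.
Joint ranges: [-175.42, 175.42], [-21.48, 121.26], [-71.46, 75.88], [10.55, 141.38], [-63.04, 243.04], [13.31, 113.54], [-168.57, 168.57]. Speed limits (degrees/s): [147.25, 147.25, 180, 180, 180, 180, 180].

### API

Orientations are given as [roll, pitch, yaw] about the fixed x, y, z axes, in that order (R = Rz(yaw) Ry(pitch) Rx(roll)).
In Python, from bench import manip gives the robot as it stands.
- The arm moves only by the shell command python3 -m jog 'ROWS' [OPENING]. ROWS is JSON, a list of rows, each a list of 4 numbers: the shift along the tool's x, y, z in mm, then the turn about the tool's z in degrees. In form: [[dx, dy, dz, roll], ...]. A call has exactly 10 rows; each row is the pose to reach, as a shift and turn from the pose commanded when the call began, along the tool's axes at that moment; what a row does not reach only later rows make up. A row lasts 1/12 s, in which the tool goes at most 41.7 mm and 7.16 degrees, less where a joint would pass 70% of its speed; a pose out of reach is approached as far as the arm can. A call with a gripper value outside its range is refused whole. OPENING is the closure in counts, from 0 (fully open) to 255 (shut), set as the call begins (- or left out, the last holds). The fingers move at their own pace and stop on an object; the grip force is fixed at half the most. Time passes only in rows, so rows that repeat a pose let the fingers close, or fill a call up. It gives the time, the measured TCP pose, the force, the opening and the grip force at its end, in the units of the state.
- manip.read_state(): the state, without advancing time (a new reading comes with each control period).
- manip.grab_frame(name): name is "scene" or "top" or "wrist"; returns (picture, depth): 480x640x3 uint8, blue, green, red; 480x640 float32, mm along the optical axis (not along the pixel's ray), 0 where there is no reading.
- manip.calibration(name): a dict with "fx", "fy", "cx", "cy" (pixels), "cam_to_world" (4x4, takes a point from camera to world coordinates). Camera axes: x right, y down, z forward; pixel columns grow to the right and rows downward; lengths in mm; the calibration is good to about 2 mm. A picture is of the moment at which its call begins: read the wrist's pose just before it. calibration takes no time and is no camera call; for the wrist camera it gives the pose at the moment of the call.
- manip.close_job(): hands the job in; it is judged then, once.
The state is a dict: "time_s": time; "joint_positions": joint angles; "joint_vel": joint speeds; "joint_torque": joint torques, N m; "eef_pos": TCP position; "ee_rot": TCP orientation; "ft_force": force on the tool from outside, world axes, zero at the start; "wrist_torque": the same for the moment, N m; "grip_width": opening from 0.0 (shut) to 1.0 (fully open); "gripper_force": force on a finger pad.
Only numpy, scipy, OpenCV 4.12 (cv2) and the standard library are available. Lean on these libraries where they do the work, as an engineer would, in place of code of your own. Each camera call takes 0.05 s, during which the arm holds its last target. There are 200 camera calls.

## Working session

There is one attempt and no reset: what is moved stays moved. The work goes in short steps, Python scripts to look and compute and a shell command to move; the robot and the scene stay as the last step left them, time stands still between calls to the robot, and variables do not carry over. Pictures are saved under pics/ and viewed, at most 12 in all, crops included, and the job is handed in when it is done.

```bash
mkdir -p pics; ls
python3 - <<'E'
from bench import manip
import cv2,numpy as np
s=manip.read_state();print(s['time_s'],s['eef_pos'],s['ee_rot'],s['grip_width'],manip.pinch_z)
for n in('scene','top'):
    p,d=manip.grab_frame(n);cv2.imwrite(f'pics/{n}0.png',p);np.save(f'pics/{n}0.npy',d)
    c=manip.calibration(n);print(n,c['fx'],c['cx'],c['cy'],np.round(c['cam_to_world'],3).tolist())
E
```

```text
pics
0.0 [189.30119492 621.15054115 204.60785113] [-1.79896693e+02  3.38489866e-03  1.63051572e+02] 1.0050371629917823 18.8
scene 593.2447813698632 308.3908107037189 239.20709459746735 [[0.615, -0.464, 0.638, -411.851], [-0.789, -0.353, 0.504, -787.026], [-0.009, -0.812, -0.583, 991.487], [0.0, 0.0, 0.0, 1.0]]
top 539.0568237763866 312.8727996340359 240.0166712239026 [[0.019, -0.987, 0.162, 338.395], [-1.0, -0.019, -0.003, 18.649], [0.006, -0.162, -0.987, 1442.705], [0.0, 0.0, 0.0, 1.0]]
```

View pics/scene0.png

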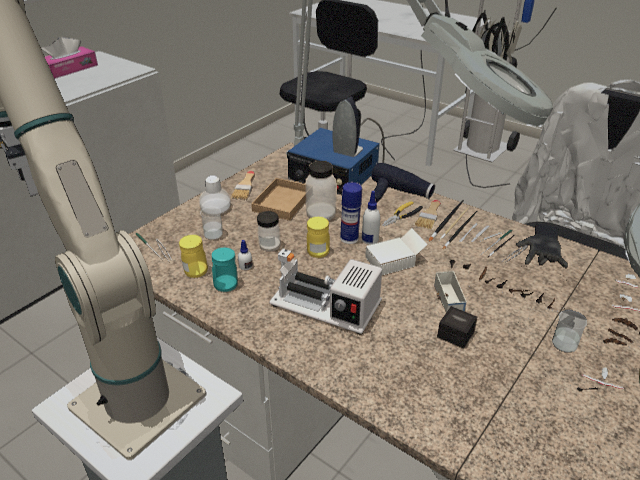

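View pics/top0.png

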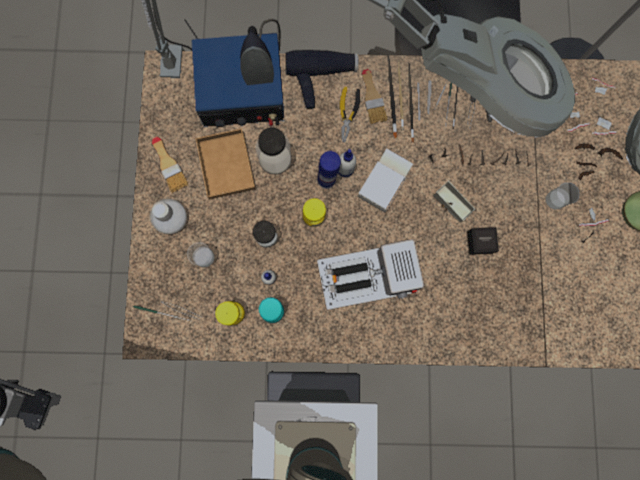

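The top view shows two black-lidded jars: a small one at (264,232) and a big one at (273,145). Jars of the same shape at (315,211) and (229,313) are yellow, and the one at (271,310) is turquoise. The clear small jar at (264,232) (scene view (268,230)) fits. The mixer's housing is at (402,267) and its catch at (334,280). Next I measure the lid and mixer and make a confirming crop.

```bash
cat > h.py <<'E'
import cv2,numpy as np
from bench import manip
def cloud(d,c):
    v,u=np.mgrid[0:480,0:640]
    P=np.stack([(u-c['cx'])/c['fx']*d,(v-c['cy'])/c['fy']*d,d],-1)
    T=np.array(c['cam_to_world']);return P@T[:3,:3].T+T[:3,3]
def ray(u,v,z,c):
    T=np.array(c['cam_to_world']);r=T[:3,:3]@np.array([(u-c['cx'])/c['fx'],(v-c['cy'])/c['fy'],1]);o=T[:3,3]
    return o+r*(z-o[2])/r[2]
E
python3 - <<'E'
from h import *
p=cv2.imread('pics/top0.png');c=manip.calibration('top');P=cloud(np.load('pics/top0.npy'),c)
v,u=np.mgrid[0:480,0:640]
def box(a,b,e,f): return (u>a)&(u<b)&(v>e)&(v<f)
def rect(m,n):
    Q=P[m][:,:2].astype(np.float32);r=cv2.minAreaRect(Q);print(n,len(Q),r,'z',np.median(P[m][:,2]),'med',np.median(Q,0))
rect(box(370,435,230,300)&(abs(P[...,2]-114)<5),'housing')
blk=(p.max(2)<60)
for nm,b in(('L',box(245,285,215,250)),('big',box(250,295,125,165))):
    m=(b&blk).astype(np.uint8);n,l,s,ce=cv2.connectedComponentsWithStats(m);i=1+s[1:,4].argmax();k=l==i
    zz=np.median(P[k][:,2]);print(nm,s[i],ce[i],'z',zz,ray(*ce[i],102,c));rect(k&(abs(P[...,2]-zz)<6),nm)
hsv=cv2.cvtColor(p,cv2.COLOR_BGR2HSV)
m=box(310,370,260,310)&(hsv[...,0]<18)&(hsv[...,1]>170)&(hsv[...,2]>150);print('orange',m.sum(),u[m].mean(),v[m].mean(),np.median(P[m],0),ray(u[m].mean(),v[m].mean(),118,c))
m=box(325,380,255,300)&blk&(P[...,2]>35)&(P[...,2]<60);rect(m,'rollers')
m=box(310,430,235,310)&(abs(P[...,2])>6)&(P[...,2]<25);print('base z',np.percentile(P[m][:,2],[10,50,90]))
a=cv2.resize(p[200:320,190:430],None,fx=3,fy=3,interpolation=cv2.INTER_CUBIC)
q=cv2.imread('pics/scene0.png');b=cv2.resize(q[190:290,170:410],None,fx=3,fy=3,interpolation=cv2.INTER_CUBIC)
cv2.imwrite('pics/crop1.png',np.vstack([a[:290],b]))
E
```

```text
housing 1461 ((495.34112548828125, -206.7317657470703), (122.9794921875, 85.92388916015625), 11.70691967010498) z 113.23917147837915 med [ 494.98447 -207.1877 ]
L [253 221  23  22 375] [263.70933333 231.49333333] z 99.58687564166644 [577.92152452 139.50583199 102.        ]
L 352 ((578.0587158203125, 140.13002014160156), (54.660770416259766, 53.285675048828125), 2.3855504989624023) z 99.67656658072315 med [577.21875 140.05026]
big [259 128  27  28 586] [271.51706485 141.2662116 ] z 166.2922877611387 [816.31285272 127.16026948 102.        ]
big 554 ((794.4407348632812, 122.10545349121094), (68.39215850830078, 62.15633010864258), 2.2310433387756348) z 166.41181690427152 med [794.4208  122.58038]
orange 10 334.6 278.3 [462.15947018 -41.16694142 119.1787644 ] [461.4318053  -40.25758064 118.        ]
rollers 484 ((471.5478515625, -87.15104675292969), (62.774009704589844, 90.62057495117188), 12.043113708496094) z 50.70080854767036 med [465.48248  -86.173706]
base z [ 7.52636491 15.62492867 20.48023388]
```

View pics/crop1.png

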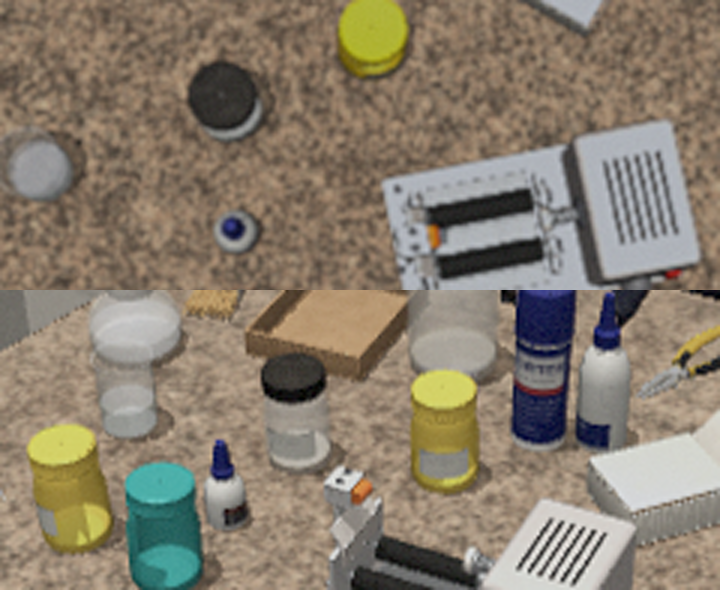

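The crop confirms it: the clear jar with the ribbed black lid, at (225,95) in the crop, has its lid at z≈100 mm, about 56 mm across, at about (578,140). The mixer's origin is at about (470.5,-86), yaw about 11.9°.

The hand only points down, so I plan to grip the jar across mixer x and tip it in the grip over the housing's outer top edge. Then I'll lay it in base first.

```bash
python3 -m jog '[[-30,-20,0,5],[-65,-44,0,11],[-100,-68,0,18],[-136,-92,0,25],[-172,-116,0,32],[-208,-140,0,39],[-244,-164,0,46],[-280,-188,0,53],[-312,-210,0,59],[-342,-231,0,61]]' 0
cat > go.py <<'E'
# tool-frame shift from present pose to a world TCP target
import sys;from h import *
s=manip.read_state();y=np.radians(s['ee_rot'][2]);t=np.array([float(a) for a in sys.argv[1:4]])-s['eef_pos']
print(s['time_s'],s['eef_pos'].round(1) if hasattr(s['eef_pos'],'round') else s['eef_pos'],s['ee_rot'][2],'d',[round(float(q),1) for q in(t[0]*np.cos(y)+t[1]*np.sin(y),t[0]*np.sin(y)-t[1]*np.cos(y),-t[2])])
E
python3 go.py 578 140 200
```

```text
time_s: 0.93
eef_pos: [449.0, 300.8, 205.3]
ee_rot: [-180.0, 0.0, 101.8]
ft_force: [-0.3, -0.0, -0.1]
grip_width: 1.001
gripper_force: 0.0
0.9333 [449.  300.8 205.3] 101.79720674424259 d [-183.7, 93.4, 5.3]
```

```bash
python3 -m jog '[[-30,15,0,0],[-65,33,0,0],[-100,51,0,0],[-136,69,0,0],[-165,84,0,0],[-180,92,0,0],[-184,93,3,0],[-184,93,5,0],[-184,93,5,0],[-184,93,5,0]]' 0
python3 go.py 578 140 43
python3 - <<'E'
from h import *
c=manip.calibration('wrist');p,d=manip.grab_frame('wrist');cv2.imwrite('pics/w1.png',p)
P=cloud(d,c);m=(abs(P[...,2]-100)<8)&(p.max(2)<70)&(np.hypot(P[...,0]-578,P[...,1]-140)<60)
Q=P[m][:,:2].astype(np.float32);print(len(Q),cv2.minEnclosingCircle(Q) if len(Q) else 0,np.median(P[m][:,2]))
E
```

```text
time_s: 1.77
eef_pos: [576.1, 144.2, 199.9]
ee_rot: [-179.9, -0.1, 102.2]
ft_force: [-0.8, 0.1, 0.6]
grip_width: 1.001
gripper_force: 0.0
1.7667 [576.1 144.2 199.9] 102.22030843746434 d [-4.5, 1.0, 156.9]
3391 ((579.2569580078125, 140.92861938476562), 29.437238693237305) 99.95326557688247
```

View pics/w1.png

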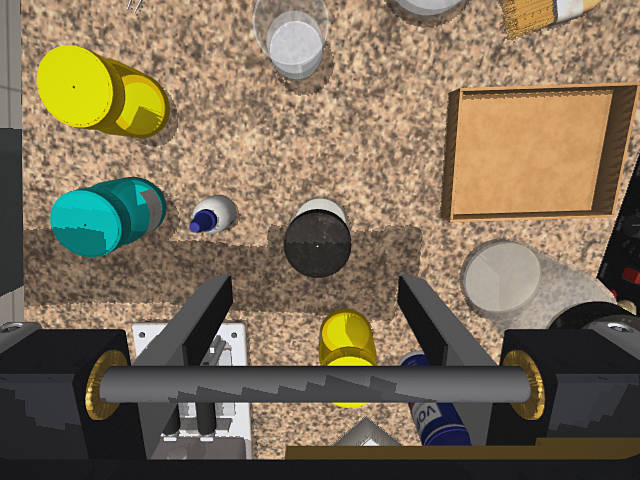

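The wrist view shows the black lid at (318,243), centred at (579,141) with radius 29 mm. The glue at (215,215) and the yellow jar at (347,335) are clear of the fingers. I'm descending to grip about 62 mm above the base.

```bash
python3 -m jog '[[-3,2,5,0],[-4,2,20,0],[-4,2,45,0],[-4,2,75,0],[-4,2,105,0],[-4,2,130,0],[-4,2,147,0],[-4,2,155,0],[-4,2,157,0],[-4,2,157,0]]' 0
python3 -m jog '[[0,0,0,0],[0,0,0,0],[0,0,0,0],[0,0,0,0],[0,0,0,0],[0,0,0,0],[0,0,0,0],[0,0,0,0],[0,0,0,0],[0,0,0,0]]' 255
```

```text
time_s: 2.65
eef_pos: [580.4, 138.7, 43.4]
ee_rot: [-180.0, 0.0, 102.1]
ft_force: [-0.3, -0.8, 0.4]
grip_width: 1.0
gripper_force: 0.0
time_s: 3.48
eef_pos: [580.9, 138.5, 44.0]
ee_rot: [179.9, -0.0, 102.1]
ft_force: [-0.6, 0.3, 6.0]
grip_width: 0.651
gripper_force: 29.9
```

```bash
python3 -m jog '[[0,0,-8,0],[0,0,-25,0],[0,0,-50,0],[0,0,-80,0],[0,0,-110,0],[-8,-3,-130,0],[-30,-11,-140,0],[-60,-23,-140,0],[-95,-36,-140,0],[-130,-50,-140,0]]' 255
python3 -m jog '[[-36,-14,0,0],[-72,-28,0,0],[-108,-42,0,0],[-144,-55,0,0],[-180,-69,0,0],[-212,-81,0,0],[-240,-92,0,0],[-260,-100,0,0],[-272,-104,0,0],[-276,-106,0,0]]' 255
python3 -m jog '[[-276,-106,0,0],[0,0,0,0],[0,0,0,0],[0,0,0,0],[0,0,0,0],[0,0,0,0],[0,0,0,0],[0,0,0,0],[0,0,0,0],[0,0,0,0]]' 255 >/dev/null & kill $! ; python3 go.py 513.8 -291.5 148
```

```text
time_s: 4.32
eef_pos: [557.9, 0.1, 183.7]
ee_rot: [-180.0, -0.0, 102.2]
ft_force: [0.5, -1.0, -1.3]
grip_width: 0.649
gripper_force: 29.8
time_s: 5.15
eef_pos: [511.4, -293.6, 183.3]
ee_rot: [-179.9, 0.0, 101.9]
ft_force: [-0.5, -0.1, -2.6]
grip_width: 0.649
gripper_force: 29.8
5.15 [ 511.4 -293.6  183.3] 101.8516855416953 d [1.6, 2.8, 35.3]
```

```bash
python3 -m jog '[[0,2,12,0],[0,3,28,0],[2,3,36,0],[7,3,36,0],[13,3,36,0],[18,3,34,0],[23,3,32,0],[28,3,30,0],[36,3,28,0],[44,3,27,0]]' 255
python3 -m jog '[[5,0,0,0],[10,0,1,0],[16,0,2,0],[21,0,4,0],[26,0,6,0],[31,0,8,0],[31,0,8,0],[31,0,8,0],[31,0,8,0],[31,0,8,0]]' 255
python3 - <<'E'
from h import *
p,d=manip.grab_frame('scene');cv2.imwrite('pics/s2.png',cv2.resize(p[130:360,240:500],None,fx=2.4,fy=2.4))
E
```

```text
time_s: 5.98
eef_pos: [506.6, -247.3, 157.3]
ee_rot: [179.9, 0.1, 102.0]
ft_force: [0.0, -3.1, -0.9]
grip_width: 0.643
gripper_force: 30.0
time_s: 6.82
eef_pos: [499.7, -216.3, 148.3]
ee_rot: [-180.0, -0.1, 102.1]
ft_force: [-1.7, 1.3, 1.4]
grip_width: 0.64
gripper_force: 30.0
```

View pics/s2.png

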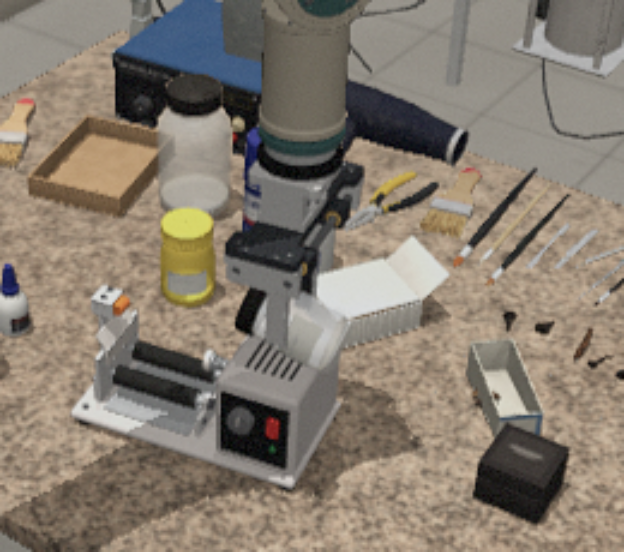

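The scene view shows the jar tipped in the grip at about 30° elevation over the housing, lid (245,310) pointing toward the catch. That's flatter than I need: to clear both plunger and catch on the way in it wants about 62°. I'll steepen it by pressing its lid side on the housing's outer edge, after checking the black box's clearance.

```bash
python3 - <<'E'
from h import *
c=manip.calibration('top');P=cloud(np.load('pics/top0.npy'),c)
v,u=np.mgrid[0:480,0:640];m=(u>460)&(u<505)&(v>220)&(v<262)&(P[...,2]>25)&(P[...,2]<60)
q=P[m][:,:2]-[470.5,-86];a=np.radians(11.9);ex=np.array([np.cos(a),np.sin(a)]);ey=np.array([-ex[1],ex[0]])
print('black box mixer x,y range',np.percentile(q@ex,[1,99]),np.percentile(q@ey,[1,99]))
E
python3 -m jog '[[0,0,-12,0],[-5,0,-25,0],[-20,0,-25,0],[-40,0,-25,0],[-58,0,-25,0],[-68,-2,-20,0],[-68,-2,-5,0],[-68,-2,15,0],[-68,-2,26,0],[-68,-2,28,0]]' 255
```

```text
black box mixer x,y range [-3.40872902 67.16453277] [-397.40555252 -328.05179593]
time_s: 7.7
eef_pos: [511.5, -285.2, 118.9]
ee_rot: [-179.9, 0.0, 102.0]
ft_force: [-0.8, -3.1, 3.6]
grip_width: 0.645
gripper_force: 30.0
```

```bash
python3 -m jog '[[0,0,4,0],[0,0,8,0],[0,0,12,0],[0,0,16,0],[0,0,20,0],[0,0,24,0],[0,0,27,0],[0,0,27,0],[0,0,27,0],[0,0,27,0]]' 255
cat > ang.py <<'E'
# jar axis elevation from the scene depth: fit direction to lid (black) centroid vs the grip point
from h import *
import sys
p,d=manip.grab_frame('scene');c=manip.calibration('scene');P=cloud(d,c);s=manip.read_state()
cv2.imwrite('pics/%s.png'%sys.argv[1],cv2.resize(p[130:360,240:500],None,fx=2.4,fy=2.4))
a=np.radians(11.9);ex=np.array([np.cos(a),np.sin(a)]);ey=np.array([-ex[1],ex[0]]);o=np.array([470.5,-86])
g=np.array(s['eef_pos']);gz=g[2]+18.8;G=np.array([(g[:2]-o)@ex,(g[:2]-o)@ey,gz])
q=np.dstack([(P[...,:2]-o)@ex,(P[...,:2]-o)@ey,P[...,2]]);r=q-G
print('grip mixer',G.round(1),'F',np.round(s['ft_force'],1))
m=(np.abs(r[...,0])<30)&(np.hypot(r[...,1],r[...,2])<72)
# points off the gripper: lid = dark, beyond 20 mm of the grip
lid=m&(p.max(2)<75)&(np.hypot(r[...,1],r[...,2])>20)&(r[...,1]>-25)&(r[...,1]<75)&(r[...,2]<60)
print('lid n',lid.sum(),'rel yz med',np.median(r[lid][:,1:],0).round(1))
E
python3 ang.py s3
```

```text
time_s: 8.53
eef_pos: [512.2, -283.8, 93.3]
ee_rot: [-180.0, -0.0, 102.1]
ft_force: [-0.2, -3.1, -2.0]
grip_width: 0.642
gripper_force: 29.6
grip mixer [  -0.  -202.2  112.1] F [-0.5 -2.8 -1.2]
lid n 97 rel yz med [26.6 16.9]
```

View pics/s3.png

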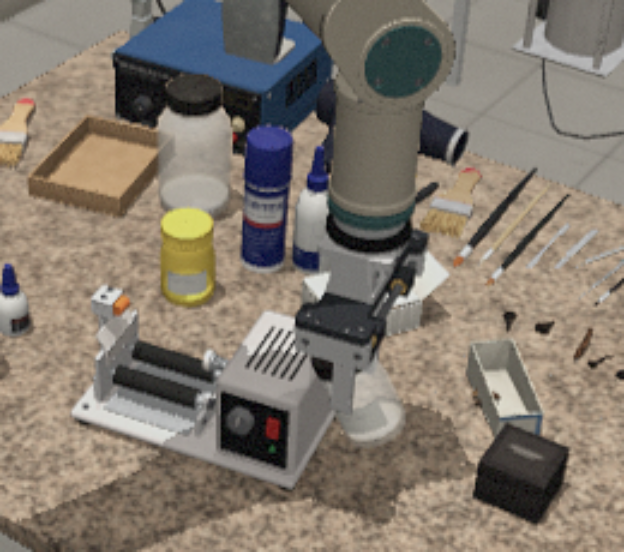

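The jar is now steeper, base at (370,415) in the crop; the contact geometry gives about 64°. I'm lifting it and carrying it over the cradle.

```bash
python3 -m jog '[[0,0,-10,0],[0,0,-30,0],[0,0,-58,0],[0,0,-80,0],[12,0,-86,0],[38,0,-86,0],[70,0,-86,0],[104,0,-86,0],[138,0,-86,0],[170,0,-86,0]]' 255
python3 -m jog '[[20,0,0,0],[34,0,0,0],[42,0,0,0],[45,0,0,0],[45,0,0,0],[45,0,0,0],[45,0,0,0],[45,0,0,0],[45,0,0,0],[45,0,0,0]]' 255
python3 ang.py s4
```

```text
time_s: 9.42
eef_pos: [474.5, -113.9, 178.8]
ee_rot: [-179.9, -0.2, 102.1]
ft_force: [1.2, 0.2, -1.3]
grip_width: 0.642
gripper_force: 29.7
time_s: 10.25
eef_pos: [467.2, -74.5, 179.4]
ee_rot: [-180.0, 0.0, 102.0]
ft_force: [-0.0, -0.1, -2.2]
grip_width: 0.641
gripper_force: 29.7
grip mixer [ -0.8  12.1 198.2] F [ 0.4 -0.2 -1.2]
lid n 131 rel yz med [-7.5 29.5]
```

View pics/s4.png

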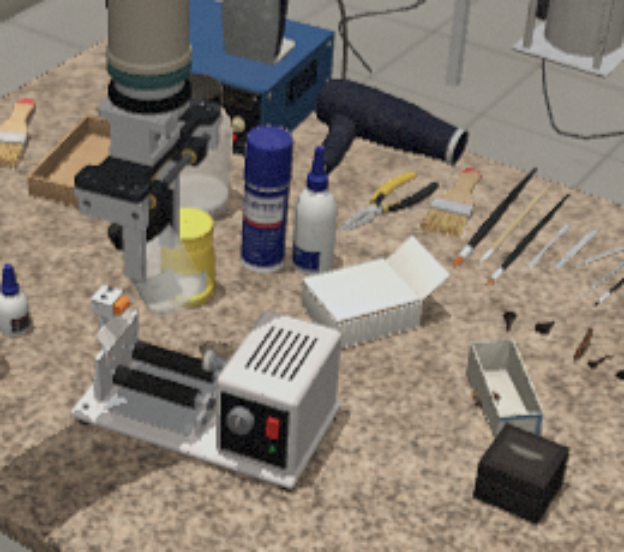

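Run:
```python
from h import *
a=np.radians(11.9);ex=np.array([np.cos(a),np.sin(a)]);ey=np.array([-ex[1],ex[0]]);o=np.array([470.5,-86])
s=manip.read_state();g=np.array(s['eef_pos']);G=np.array([(g[:2]-o)@ex,(g[:2]-o)@ey,g[2]+18.8])
for n in('scene','wrist','top'):
    c=manip.calibration(n);p,d=manip.grab_frame(n);P=cloud(d,c)
    r=np.dstack([(P[...,:2]-o)@ex,(P[...,:2]-o)@ey,P[...,2]])-G
    m=(abs(r[...,0])<28)&(np.hypot(r[...,1],r[...,2])<78)&(d>0)
    q=r[m];dark=p[m].max(1)<75
    print(n,len(q))
    if len(q)<20: continue
    lo=q[q[:,2]<np.percentile(q[:,2],4)];print(' low',np.median(lo,0).round(1),q[:,2].min().round(1))
    le=q[q[:,1]<np.percentile(q[:,1],4)];print(' -y most',np.median(le,0).round(1))
    ri=q[q[:,1]>np.percentile(q[:,1],96)];print(' +y most',np.median(ri,0).round(1))
    # base face: points below grip on -y side, near plane x=0: fit line in y,z
    k=(abs(q[:,0])<6);qq=q[k]
    for z in range(-75,70,8):
        t=qq[(abs(qq[:,2]-z)<4)]
        if len(t)>2: print('  z',z,'y',np.percentile(t[:,1],[5,50,95]).round(1),len(t))
```

```text
scene 779
 low [-25.  -22.8 -55.6] -63.6
 -y most [ -1.2 -52.7 -39.1]
 +y most [-18.9  29.6  20.3]
  z -43 y [-55.  -53.8 -48.8] 7
  z -35 y [-53.6 -49.7 -46.6] 13
  z -27 y [-50.1 -46.  -41.8] 14
  z -19 y [-47.7 -42.4 -39.3] 9
  z -11 y [-41.7 -38.5 -33.3] 12
  z -3 y [-38.6 -34.  -31.6] 15
  z 5 y [-33.3 -30.1 -25.7] 12
  z 13 y [-28.7 -25.2 -22. ] 14
  z 21 y [-22.3 -19.1  38.6] 13
  z 29 y [-18.1 -15.4 -13.2] 10
  z 37 y [-13.6  -9.9   0.2] 16
  z 45 y [-10.3  -6.6  -4.3] 4
wrist 15004
 low [-4.7 41.2 18.4] -55.7
 -y most [-3.  -4.2 42.2]
 +y most [-1.3 41.4 18.6]
  z -51 y [-20.3 -19.5 -18.6] 15
  z 13 y [42.4 43.3 43.9] 48
  z 21 y [29.6 36.2 42.6] 1046
  z 29 y [14.3 21.6 28.8] 1196
  z 37 y [-0.9  6.2 13.5] 1287
  z 45 y [-6.1 -3.3 -0.2] 425
top 1
```

The upper side line fits an elevation of 63° with the base rim at mixer y≈-42, just clear of the plunger. I'm lowering into the cradle, shifted 2 mm toward the end plate.

```bash
python3 -m jog '[[2,1,8,0],[2,1,22,0],[2,1,36,0],[2,1,48,0],[2,1,56,0],[2,1,63,0],[2,1,69,0],[2,1,74,0],[2,1,78,0],[2,1,78,0]]' 255
```

```text
time_s: 11.28
eef_pos: [468.6, -72.5, 101.4]
ee_rot: [179.9, 0.1, 102.0]
ft_force: [0.6, -2.1, -1.0]
grip_width: 0.641
gripper_force: 29.5
```

```bash
python3 -m jog '[[-1,0,2,0],[-2,0,4,0],[-4,0,5,0],[-6,0,6,0],[-8,0,7,0],[-9,0,8,0],[-10,0,9,0],[-11,0,10,0],[-11,0,12,0],[-11,0,12,0]]' 255
cat > side.py <<'E'
from h import *
a=np.radians(11.9);ex=np.array([np.cos(a),np.sin(a)]);ey=np.array([-ex[1],ex[0]]);o=np.array([470.5,-86])
s=manip.read_state();g=np.array(s['eef_pos']);G=np.array([(g[:2]-o)@ex,(g[:2]-o)@ey,g[2]+18.8])
c=manip.calibration('wrist');p,d=manip.grab_frame('wrist');P=cloud(d,c)
q=np.dstack([(P[...,:2]-o)@ex,(P[...,:2]-o)@ey,P[...,2]])
# lid pixels
r=q-G;m=(abs(r[...,0])<8)&(d>0)&(r[...,1]>-30)&(r[...,1]<80)&(r[...,2]>-40)&(r[...,2]<70)&(p.max(2)<75)
t=q[m];print('grip',G.round(1),'F',np.round(s['ft_force'],1),'t',s['time_s'])
for y in range(0,90,6):
    k=t[abs(t[:,1]-y)<3]
    if len(k)>5: print('y',y,'z',np.percentile(k[:,2],[5,50,95]).round(1),len(k))
E
python3 side.py
```

```text
time_s: 12.12
eef_pos: [471.6, -83.9, 92.6]
ee_rot: [179.7, 0.1, 102.0]
ft_force: [-4.3, -3.0, 29.6]
grip_width: 0.624
gripper_force: 29.8
grip [  1.5   1.9 111.4] F [-4.3 -3.  29.6] t 12.1167
y 0 z [152.3 153.4 154.6] 587
y 6 z [151.2 152.4 153.5] 587
y 12 z [150.3 151.4 152.5] 588
y 18 z [149.4 150.5 151.6] 626
y 24 z [148.5 149.5 150.7] 534
y 30 z [133.4 147.3 149.4] 744
y 66 z [126.2 126.8 127.1] 6
```

The lid face slope (dz/dy ≈ -0.16) shows the plunger pivoted the jar back to about 81°. It needs to enter flatter, at about 45°, where its slanted base and underside wedge the plunger and catch back. I'll lift out and re-tip to 45° on the housing edge.

```bash
python3 -m jog '[[2,0,-6,0],[5,0,-18,0],[8,0,-40,0],[8,0,-65,0],[8,0,-88,0],[0,0,-96,0],[-22,0,-97,0],[-52,0,-97,0],[-86,0,-97,0],[-120,0,-97,0]]' 255
python3 -m jog '[[-33,0,0,0],[-62,0,0,0],[-82,0,0,0],[-93,0,0,0],[-95,0,2,0],[-95,0,15,0],[-95,0,30,0],[-95,0,40,0],[-95,0,41,0],[-95,0,41,0]]' 255
python3 ang.py s5
```

```text
time_s: 13.0
eef_pos: [494.9, -200.6, 185.8]
ee_rot: [-180.0, -0.1, 102.1]
ft_force: [1.0, 0.4, -2.2]
grip_width: 0.627
gripper_force: 29.3
time_s: 13.83
eef_pos: [514.5, -291.3, 144.7]
ee_rot: [-179.9, -0.1, 102.1]
ft_force: [0.3, 0.1, -1.6]
grip_width: 0.63
gripper_force: 29.3
grip mixer [   1.1 -210.7  164.3] F [-0.6  0.4 -1.6]
lid n 64 rel yz med [-20.6  33.5]
```

```bash
python3 -m jog '[[5,0,0,0],[11,0,-1,0],[17,0,-4,0],[23,0,-7,0],[29,0,-9,0],[36,0,-10,0],[43,0,-11,0],[50,0,-10,0],[56,0,-9,0],[59,0,-9,0]]' 255
python3 -m jog '[[0,0,0,0],[0,0,-6,0],[0,0,-16,0],[4,0,-28,0],[14,0,-36,0],[32,0,-37,0],[60,0,-37,0],[94,0,-37,0],[122,0,-37,0],[130,0,-37,0]]' 255
cat > tilt.py <<'E'
from h import *
a=np.radians(11.9);ex=np.array([np.cos(a),np.sin(a)]);ey=np.array([-ex[1],ex[0]]);o=np.array([470.5,-86])
s=manip.read_state();g=np.array(s['eef_pos']);G=np.array([(g[:2]-o)@ex,(g[:2]-o)@ey,g[2]+18.8])
print('grip',G.round(1),'F',np.round(s['ft_force'],1),'t',s['time_s'])
for n in('scene','wrist'):
    c=manip.calibration(n);p,d=manip.grab_frame(n);P=cloud(d,c)
    r=np.dstack([(P[...,:2]-o)@ex,(P[...,:2]-o)@ey,P[...,2]])-G
    m=(abs(r[...,0])<6)&(np.hypot(r[...,1],r[...,2])<72)&(d>0);q=r[m]
    for z in range(-62,62,8):
        t=q[(abs(q[:,2]-z)<4)]
        if len(t)>2: print(n,'z',z,'y',np.percentile(t[:,1],[10,50,90]).round(1),len(t))
E
python3 tilt.py
```

```text
time_s: 14.72
eef_pos: [502.1, -235.4, 155.5]
ee_rot: [180.0, 0.1, 102.0]
ft_force: [-1.2, -2.2, 3.0]
grip_width: 0.605
gripper_force: 29.8
time_s: 15.55
eef_pos: [474.1, -101.6, 191.8]
ee_rot: [-180.0, -0.3, 102.4]
ft_force: [-0.2, 1.0, -1.3]
grip_width: 0.607
gripper_force: 30.2
grip [  0.3 -16.  210.6] F [-0.2  1.  -1.3] t 15.55
scene z -30 y [-64.9 -63.7 -62.2] 4
scene z -22 y [-65.1 -61.6 -59.4] 15
scene z -14 y [-60.3 -57.  -52.5] 11
scene z -6 y [-55.8 -52.3 -48.9] 17
scene z 2 y [-51.3 -49.4 -46.4] 13
scene z 10 y [-47.5 -44.  -42. ] 14
scene z 18 y [-41.3 -37.5 -31.5] 20
scene z 26 y [-33.3 -31.1 -27.9] 14
scene z 34 y [-29.  -26.5 -23.7] 13
scene z 42 y [-25.4 -22.1  -5.6] 17
scene z 50 y [-20.8 -19.  -14.7] 12
wrist z -46 y [-37.9 -36.  -35.4] 8
wrist z -38 y [-37.8 -36.4 -35. ] 11
wrist z 26 y [24.6 28.5 32. ] 722
wrist z 34 y [11.  16.8 22.6] 1217
wrist z 42 y [-2.9  2.6  8.3] 1277
wrist z 50 y [-17.1  -4.   -2.8] 106
```

The tilt is now 58°, but the upper line sits 43 mm from the grip instead of 31. The jar has slid about 12 mm sideways in the pads, and the opening of 57 mm agrees. I'll lay it down on the free bench right of the mixer, re-grip it centred, then enter at about 32°, where plunger force flattens rather than steepens.

```bash
python3 -m jog '[[-8,0,0,0],[-26,0,0,0],[-54,0,0,0],[-88,0,0,0],[-122,0,0,0],[-156,0,0,0],[-186,0,0,0],[-206,0,0,0],[-213,0,5,0],[-214,0,20,0]]' 255
python3 -m jog '[[0,0,30,0],[0,0,60,0],[0,0,88,0],[0,0,108,0],[0,0,120,0],[0,0,126,0],[0,0,131,0],[0,0,136,0],[0,0,141,0],[0,0,146,0]]' 255
python3 -m jog '[[0,0,4,0],[0,0,8,0],[0,0,11,0],[0,0,14,0],[0,0,16,0],[0,0,18,0],[0,0,19,0],[0,0,19,0],[0,0,19,0],[0,0,19,0]]' 255
python3 tilt.py | grep -v wrist
```

```text
time_s: 16.48
eef_pos: [520.4, -322.9, 172.8]
ee_rot: [179.9, 0.3, 101.7]
ft_force: [0.3, -0.1, -1.7]
grip_width: 0.605
gripper_force: 30.2
time_s: 17.32
eef_pos: [520.6, -319.5, 32.9]
ee_rot: [179.8, 0.1, 102.0]
ft_force: [-12.3, 7.1, 47.7]
grip_width: 0.608
gripper_force: 30.3
time_s: 18.15
eef_pos: [521.3, -322.3, 14.6]
ee_rot: [179.7, 0.4, 101.9]
ft_force: [-11.5, 3.7, 44.8]
grip_width: 0.603
gripper_force: 29.9
grip [   1.  -241.7   33.4] F [-11.5   3.7  44.8] t 18.15
scene z -38 y [-53.4  34.4  57.8] 52
scene z -30 y [-57.4  35.6  57.3] 39
scene z -14 y [-61.4 -61.   43.4] 3
scene z -6 y [-61.4 -61.  -60.3] 4
scene z 2 y [-60.8 -57.1  71.7] 16
scene z 10 y [-56.3 -54.3 -52.3] 10
scene z 18 y [-53.  -50.3 -48.4] 12
scene z 26 y [-47.6 -46.  -43. ] 9
scene z 34 y [-45.2 -42.5 -39.6] 12
scene z 42 y [-40.  -37.6 -33.2] 14
scene z 50 y [-36.2 -31.4 -28. ] 17
scene z 58 y [-29.9 -29.  -27.8] 4
```

Run:
```python
from h import *
p,d=manip.grab_frame('scene');q,_=manip.grab_frame('wrist')
a=cv2.resize(p[200:360,330:490],None,fx=2.5,fy=2.5,interpolation=cv2.INTER_CUBIC);b=cv2.resize(q,(400,300))
cv2.imwrite('pics/s6.png',np.hstack([a,np.vstack([b,np.zeros((100,400,3),np.uint8)])]))
```

```text
(no output)
```

View pics/s6.png

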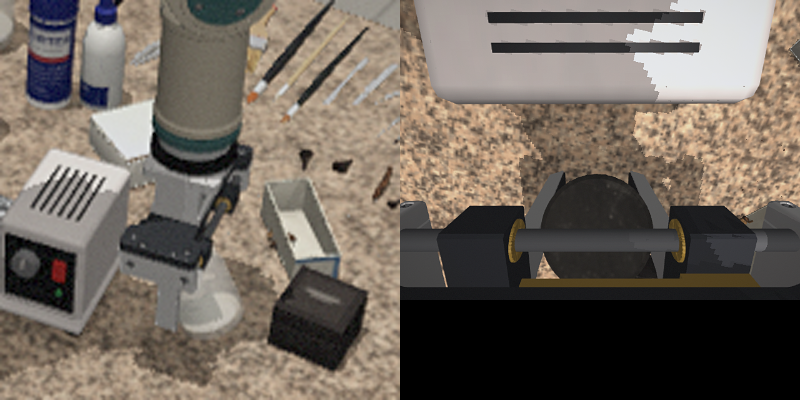

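The scene crop shows the jar still tilted about 60°, base on the bench at (220,315): it slid along the pads (grip now about 30 mm above its base) rather than rotating. Dragging the grip back (-y) under the present press should stand it up on its edge, so I can re-grip it cleanly.

```bash
python3 -m jog '[[-2,0,0,0],[-4,0,0,0],[-6,0,0,0],[-8,0,0,0],[-10,0,0,0],[-12,0,0,0],[-14,0,0,0],[-16,0,0,0],[-18,0,0,0],[-18,0,0,0]]' 255
python3 tilt.py
```

```text
time_s: 19.18
eef_pos: [524.3, -333.7, 11.1]
ee_rot: [179.9, -0.1, 102.1]
ft_force: [-6.0, 7.4, 26.5]
grip_width: 0.603
gripper_force: 31.3
grip [   1.6 -253.4   29.9] F [-6.   7.4 26.5] t 19.1833
scene z -38 y [ 5.9 41.4 55. ] 9
scene z -30 y [-57.1  31.9  57.7] 80
scene z -14 y [-56.2 -55.2 -55. ] 3
scene z -6 y [-56.2 -54.1 -52.5] 9
scene z 2 y [-53.6 -52.8 -51.7] 6
scene z 10 y [-50.8 -50.  -48.5] 6
scene z 18 y [-49.7 -48.6 -46.4] 10
scene z 26 y [-47.9 -47.3 -46.6] 5
scene z 34 y [-45.4 -44.1 -42.1] 10
scene z 42 y [-44.5 -40.1 -38.4] 13
scene z 50 y [-40.5 -38.4 -35.9] 7
scene z 58 y [-37.7 -35.5 -34.5] 7
wrist z -30 y [11.2 36.6 59.8] 2205
wrist z -22 y [6.3 6.9 7.8] 36
wrist z -14 y [8.  8.9 9.6] 51
wrist z -6 y [ 9.9 10.9 11.6] 57
wrist z 2 y [12.  12.6 13.4] 55
wrist z 10 y [13.8 14.5 15.2] 72
wrist z 18 y [15.5 16.4 17.1] 92
wrist z 26 y [16.5 17.1 17.5] 231
wrist z 34 y [16.7 17.1 17.6] 208
wrist z 42 y [17.7 18.3 18.9] 120
wrist z 50 y [21.3 21.8 22.3] 152
wrist z 58 y [22.3 23.1 24. ] 235
```

```bash
python3 -m jog '[[0,0,0,0],[0,0,-2,0],[0,0,-4,0],[0,0,-6,0],[0,0,-8,0],[0,0,-8,0],[0,0,-8,0],[0,0,-10,0],[0,0,-16,0],[0,0,-25,0]]' 0
python3 -m jog '[[0,0,-25,0],[0,0,-55,0],[0,0,-90,0],[0,0,-125,0],[0,0,-145,0],[0,0,-150,0],[0,0,-150,0],[0,0,-150,0],[0,0,-150,0],[0,0,-150,0]]' 0
python3 - <<'E'
from h import *
a=np.radians(11.9);ex=np.array([np.cos(a),np.sin(a)]);ey=np.array([-ex[1],ex[0]]);o=np.array([470.5,-86])
s=manip.read_state();g=np.array(s['eef_pos']);print('tcp mixer',(g[:2]-o)@ex,(g[:2]-o)@ey,g[2])
for n in('wrist','scene'):
    c=manip.calibration(n);p,d=manip.grab_frame(n);P=cloud(d,c)
    X=(P[...,:2]-o)@ex;Y=(P[...,:2]-o)@ey;Z=P[...,2]
    m=(abs(Z-101)<9)&(p.max(2)<75)&(abs(X)<50)&(Y>-330)&(Y<-220)
    Q=np.stack([X[m],Y[m]],1).astype(np.float32);print(n,len(Q),cv2.minEnclosingCircle(Q) if len(Q)>5 else 0,np.percentile(Z[m],[5,50,95]) if len(Q) else 0)
    if n=='wrist': cv2.imwrite('pics/w7.png',p)
E
```

```text
time_s: 20.12
eef_pos: [523.3, -334.4, 31.2]
ee_rot: [-179.9, -0.1, 102.0]
ft_force: [0.2, -0.1, -0.6]
grip_width: 1.001
gripper_force: 0.0
time_s: 20.95
eef_pos: [523.0, -334.1, 179.7]
ee_rot: [-179.9, -0.1, 102.1]
ft_force: [0.1, 0.4, 0.9]
grip_width: 1.003
gripper_force: 0.0
tcp mixer 0.18300708316282419 -253.57858768463615 179.66034850650624
wrist 3867 ((-0.47952789068222046, -276.93707275390625), 29.39767837524414) [ 98.05860726 100.06006406 101.65993022]
scene 402 ((-2.0280539989471436, -281.6625061035156), 31.77742576599121) [ 94.39496105  98.83437592 102.42329328]
```

The jar stands upright again at mixer (-0.5,-277). I'll re-grip 4 mm behind its axis, to allow for the slide while tipping, and a little higher.

```bash
python3 -m jog '[[-10,0,5,0],[-24,-1,20,0],[-27,-1,45,0],[-27,-1,75,0],[-27,-1,102,0],[-27,-1,120,0],[-27,-1,129,0],[-27,-1,133,0],[-27,-1,133,0],[-27,-1,133,0]]' 0
python3 -m jog '[[0,0,0,0],[0,0,0,0],[0,0,0,0],[0,0,0,0],[0,0,0,0],[0,0,0,0],[0,0,0,0],[0,0,0,0],[0,0,-4,0],[0,0,-10,0]]' 255
python3 -m jog '[[0,0,-20,0],[0,0,-45,0],[0,0,-75,0],[0,0,-92,0],[4,0,-95,0],[20,0,-95,0],[45,0,-95,0],[65,0,-95,0],[73,0,-95,0],[75,0,-95,0]]' 255
python3 tilt.py | head -1
```

```text
time_s: 21.88
eef_pos: [529.1, -362.2, 49.2]
ee_rot: [180.0, 0.1, 102.0]
ft_force: [-0.5, -0.6, 0.6]
grip_width: 0.999
gripper_force: 0.0
time_s: 22.72
eef_pos: [527.8, -360.7, 57.9]
ee_rot: [-179.9, -0.1, 102.1]
ft_force: [0.7, 0.1, -1.7]
grip_width: 0.638
gripper_force: 29.9
time_s: 23.55
eef_pos: [512.5, -285.4, 152.7]
ee_rot: [-179.9, -0.1, 102.2]
ft_force: [0.8, -0.1, -2.1]
grip_width: 0.637
gripper_force: 29.9
grip [  -0.  -203.8  171.5] F [ 0.8 -0.1 -2.1] t 23.55
```

```bash
python3 -m jog '[[5,0,1,0],[12,0,-2,0],[19,0,-5,0],[25,0,-7,0],[31,0,-8,0],[37,0,-8,0],[43,0,-8,0],[48,0,-7,0],[54,0,-5,0],[59,0,-4,0]]' 255
python3 -m jog '[[5,0,2,0],[9,0,4,0],[9,0,4,0],[9,0,-4,0],[9,0,-20,0],[9,0,-42,0],[20,0,-50,0],[50,0,-50,0],[85,0,-50,0],[115,0,-50,0]]' 255
python3 tilt.py
```

```text
time_s: 24.48
eef_pos: [501.1, -228.8, 158.1]
ee_rot: [179.9, -0.0, 102.1]
ft_force: [1.1, -1.5, 1.3]
grip_width: 0.635
gripper_force: 29.9
time_s: 25.32
eef_pos: [474.9, -115.3, 207.0]
ee_rot: [-179.9, -0.1, 102.0]
ft_force: [0.5, 1.5, -2.3]
grip_width: 0.634
gripper_force: 30.0
grip [ -1.7 -29.5 225.8] F [ 0.5  1.5 -2.3] t 25.3167
scene z -46 y [-51.  -50.8 -49.6] 5
scene z -38 y [-51.6 -51.1 -50.6] 4
scene z -14 y [-62.6 -62.6 -61.4] 3
scene z -6 y [-62.7 -58.  -47.8] 24
scene z 2 y [-49.8 -38.3 -25.4] 37
scene z 10 y [-29.2 -15.3  -3.1] 45
scene z 18 y [22.2 30.2 32.7] 9
wrist z -30 y [56.3 57.1 57.7] 67
wrist z -22 y [54.  55.1 56.4] 163
wrist z -14 y [51.3 52.5 53.6] 175
wrist z -6 y [48.6 49.8 51.1] 207
wrist z 2 y [-24.8  45.7  48. ] 427
wrist z 10 y [-14.1   3.6  44.4] 1688
wrist z 18 y [19.8 32.3 42.4] 1434
wrist z 26 y [37.2 39.  40.5] 76
```

The fit now gives φ≈19° with the jar low in the pads: it pivoted about the fingertips, and pressing will push it back up. A straight entry needs about 32°, so I'll steepen slightly on the housing edge.

```bash
python3 -m jog '[[-12,1,0,0],[-38,1,0,0],[-72,1,0,0],[-106,1,0,0],[-140,1,0,0],[-164,1,0,0],[-175,1,5,0],[-177,1,20,0],[-177,1,42,0],[-177,1,60,0]]' 255
python3 -m jog '[[0,0,8,0],[0,0,14,0],[0,0,17,0],[0,0,19,0],[0,0,21,0],[0,0,23,0],[0,0,25,0],[0,0,27,0],[0,0,28,0],[0,0,28,0]]' 255
python3 -m jog '[[0,0,20,0],[0,0,0,0],[0,0,-30,0],[0,0,-60,0],[0,0,-86,0],[10,0,-90,0],[35,0,-90,0],[70,0,-90,0],[105,0,-90,0],[140,0,-90,0]]' 255
python3 tilt.py
```

```text
time_s: 26.25
eef_pos: [513.6, -291.2, 145.8]
ee_rot: [-179.9, -0.1, 102.0]
ft_force: [-0.2, 0.8, -1.3]
grip_width: 0.636
gripper_force: 30.0
time_s: 27.08
eef_pos: [515.9, -293.3, 120.4]
ee_rot: [179.9, 0.3, 102.0]
ft_force: [0.5, -5.7, 2.5]
grip_width: 0.634
gripper_force: 30.0
time_s: 27.92
eef_pos: [483.6, -150.7, 208.2]
ee_rot: [-179.9, -0.2, 102.1]
ft_force: [0.5, 0.1, -2.3]
grip_width: 0.628
gripper_force: 29.9
grip [ -0.6 -66.  227. ] F [ 0.5  0.1 -2.3] t 27.9167
scene z -38 y [-59.1 -57.8 -57. ] 7
scene z -30 y [-57. -55. -52.] 10
scene z -22 y [-52.  -48.4 -44.4] 21
scene z -14 y [-44.5 -41.5 -38.2] 15
scene z -6 y [-36.9 -34.2 -30.1] 17
scene z 2 y [-31.2 -27.8 -21.4] 22
scene z 10 y [-24.3 -16.2  39.8] 33
scene z 18 y [-13.4  -9.9  -4.3] 21
scene z 26 y [-7.9 -4.9 -4. ] 9
wrist z -62 y [7.6 8.4 9.5] 7
wrist z -30 y [-45.3 -43.9 -40.9] 26
wrist z -22 y [-40.  -36.2 -35.1] 30
wrist z -14 y [-32.9 -31.  -28.5] 37
wrist z -6 y [-27.  -24.9 -21.9] 37
wrist z 2 y [-16.9  55.3  57.4] 368
wrist z 10 y [-9.9 46.8 52.3] 890
wrist z 18 y [33.8 38.2 42.4] 746
wrist z 26 y [ 8.5 27.9 32.5] 909
wrist z 34 y [13.  18.2 22.6] 984
```

The last press went deeper than intended (a stray first row), leaving φ≈48°. I'll trim it to about 32° on the housing edge, using the measured offset.

```bash
python3 -m jog '[[-12,0,0,0],[-38,0,0,0],[-68,0,0,0],[-94,0,0,0],[-105,0,6,0],[-106,0,24,0],[-106,0,40,0],[-106,0,47,0],[-102,0,47,0],[-97,0,47,0]]' 255
python3 -m jog '[[4,0,1,0],[8,0,3,0],[12,0,5,0],[16,0,6,0],[18,0,6,0],[18,0,0,0],[18,0,-25,0],[18,0,-48,0],[40,0,-52,0],[72,0,-52,0]]' 255
python3 tilt.py
```

```text
time_s: 28.85
eef_pos: [505.1, -248.7, 162.0]
ee_rot: [-179.9, -0.0, 102.0]
ft_force: [0.4, 0.2, -1.7]
grip_width: 0.625
gripper_force: 29.9
time_s: 29.68
eef_pos: [491.9, -180.6, 216.7]
ee_rot: [179.8, 0.2, 101.8]
ft_force: [0.5, -0.2, -1.7]
grip_width: 0.624
gripper_force: 29.9
grip [  1.4 -97.  235.5] F [ 0.5 -0.2 -1.7] t 29.6833
scene z -22 y [-64.5 -63.  -61. ] 11
scene z -14 y [-59.8 -55.2 -52. ] 17
scene z -6 y [-50.6 -45.3 -40.7] 22
scene z 2 y [-39.  -34.1 -26.6] 22
scene z 10 y [-28.2 -19.1 -12.6] 35
scene z 18 y [-11.   -7.3  -1.7] 18
wrist z -30 y [32.  32.2 32.5] 3
wrist z -14 y [59.7 60.4 60.8] 54
wrist z -6 y [53.3 56.6 59.4] 410
wrist z 2 y [-21.7  49.4  52.9] 598
wrist z 10 y [-9.8  1.6 46.7] 942
wrist z 18 y [ 4.6 37.3 41.2] 818
wrist z 26 y [16.1 31.6 35.5] 936
wrist z 34 y [24.2 28.1 30.4] 496
```

φ≈36° now, with good clearance on both sides (base edge at y≈-36, lid edge at y≈46 when the grip is at y=-10). I'm going in.

```bash
python3 -m jog '[[16,-1,0,0],[40,-1,0,0],[62,-1,0,0],[76,-1,0,0],[81,-1,0,0],[81,-1,6,0],[81,-1,20,0],[81,-1,34,0],[81,-1,42,0],[81,-1,43,0]]' 255
python3 tilt.py | grep -E 'grip|wrist z (-6|2|10|18|26)'
```

```text
time_s: 30.62
eef_pos: [471.6, -100.2, 169.9]
ee_rot: [-179.8, -0.0, 102.0]
ft_force: [-0.8, -0.8, -2.5]
grip_width: 0.623
gripper_force: 29.9
grip [ -1.8 -14.1 188.7] F [-0.8 -0.8 -2.5] t 30.6167
wrist z -6 y [44.8 47.  49.1] 310
wrist z 2 y [-34.6  40.3  43.6] 563
wrist z 10 y [-24.8  33.1  37.5] 798
wrist z 18 y [-12.3  26.1  31.6] 962
wrist z 26 y [ 4.  22.7 26.3] 843
```

```bash
python3 -m jog '[[7,1,0,0],[13,2,0,0],[14,2,5,0],[14,2,15,0],[14,2,25,0],[14,2,33,0],[14,2,38,0],[14,2,38,0],[14,2,38,0],[14,2,38,0]]' 255
python3 tilt.py
```

```text
time_s: 31.55
eef_pos: [472.0, -85.4, 133.7]
ee_rot: [180.0, 0.0, 102.0]
ft_force: [-0.5, -0.3, -1.4]
grip_width: 0.62
gripper_force: 29.9
grip [  1.6   0.3 152.5] F [-0.5 -0.3 -1.4] t 31.55
scene z -46 y [42.7 43.6 44.8] 3
scene z -38 y [40.8 43.2 50.3] 10
scene z -30 y [43.9 54.5 61.7] 27
scene z -22 y [-65.6 -60.4  49.1] 12
scene z -14 y [-58.4 -54.4 -50.1] 17
scene z -6 y [-49.6 -44.9 -38.6] 19
scene z 2 y [-38.2 -34.3 -26.9] 23
scene z 10 y [-26.3 -18.6 -10.6] 26
scene z 18 y [-13.2  -5.9  -2.2] 19
scene z 26 y [-6.5 -2.4 -1. ] 4
wrist z -30 y [48.3 56.2 64.1] 727
wrist z -22 y [62.3 64.4 66.5] 47
wrist z -14 y [49.5 49.6 49.6] 12
wrist z -6 y [44.5 46.8 49.1] 337
wrist z 2 y [-34.3  39.8  43.2] 578
wrist z 10 y [-23.8  32.6  37. ] 820
wrist z 18 y [-10.8  26.8  31.4] 935
wrist z 26 y [ 4.6 22.4 26. ] 855
wrist z 34 y [11.9 17.6 20.7] 707
```

```bash
python3 -m jog '[[-2,0,3,0],[-3,-1,8,0],[-3,-1,13,0],[-3,-1,17,0],[-3,-1,21,0],[-3,-1,25,0],[-3,-1,28,0],[-2,-1,31,0],[-1,-1,33,0],[0,-1,35,0]]' 255
python3 tilt.py
```

```text
time_s: 32.48
eef_pos: [471.6, -85.0, 98.3]
ee_rot: [179.9, 0.0, 102.1]
ft_force: [1.6, 1.1, 0.5]
grip_width: 0.621
gripper_force: 30.0
grip [  1.3   0.7 117.1] F [1.6 1.1 0.5] t 32.4833
scene z -54 y [46.6 46.6 47. ] 3
scene z -46 y [46.6 47.9 48.7] 6
scene z -38 y [-46.2  49.4  52.5] 12
scene z -30 y [-63.9  53.7  60.5] 21
scene z -22 y [-64.6  55.7  60.1] 5
scene z -14 y [-65.3 -61.9 -57.5] 14
scene z -6 y [-58.  -51.7 -39.1] 31
scene z 2 y [-39.7  42.5  60.9] 43
scene z 10 y [-27.7 -14.4  61. ] 44
scene z 18 y [-14.2  -6.1  -0.6] 15
wrist z -6 y [42.5 43.4 44. ] 104
wrist z 2 y [-30.1  42.5  51.2] 750
wrist z 10 y [-22.   54.6  68.3] 2000
wrist z 18 y [-9.4  2.7 33.1] 1197
wrist z 26 y [11.6 20.6 29.3] 1076
wrist z 34 y [21.6 24.1 26.1] 278
```

It's flattening as planned (about 27°) with almost no force. I'm continuing down.

```bash
python3 -m jog '[[1,0,1,0],[2,0,3,0],[4,0,5,0],[5,0,7,0],[6,0,9,0],[6,0,11,0],[7,0,13,0],[7,0,14,0],[7,0,15,0],[7,0,15,0]]' 255
python3 tilt.py
python3 - <<'E'
from h import *
p,d=manip.grab_frame('scene');cv2.imwrite('pics/s8.png',cv2.resize(p[210:340,260:400],None,fx=4,fy=4,interpolation=cv2.INTER_CUBIC))
E
```

```text
time_s: 33.42
eef_pos: [469.0, -80.5, 86.4]
ee_rot: [179.9, 0.0, 101.9]
ft_force: [-6.2, -0.8, 39.6]
grip_width: 0.621
gripper_force: 30.1
grip [ -0.3   5.7 105.2] F [-6.2 -0.8 39.6] t 33.4167
scene z -54 y [-47.2  -1.8  43.7] 4
scene z -46 y [-47.4  42.4  43.7] 9
scene z -38 y [42.1 42.6 44.8] 3
scene z -22 y [-67.7 -65.2 -61.7] 14
scene z -14 y [-63.7  54.1  58.6] 14
scene z -6 y [-63.9 -59.6 -52.6] 20
scene z 2 y [-55.6 -44.9 -34.3] 34
scene z 10 y [-36.2 -22.6   1. ] 38
scene z 18 y [-21.3 -11.7  -0.3] 28
wrist z 2 y [70.8 70.8 70.9] 29
wrist z 10 y [-27.9 -16.6  38.7] 672
wrist z 18 y [-9.8 44.5 65. ] 3332
wrist z 26 y [13.6 23.6 31.7] 1301
wrist z 34 y [25.7 27.8 29.2] 107
```

View pics/s8.png

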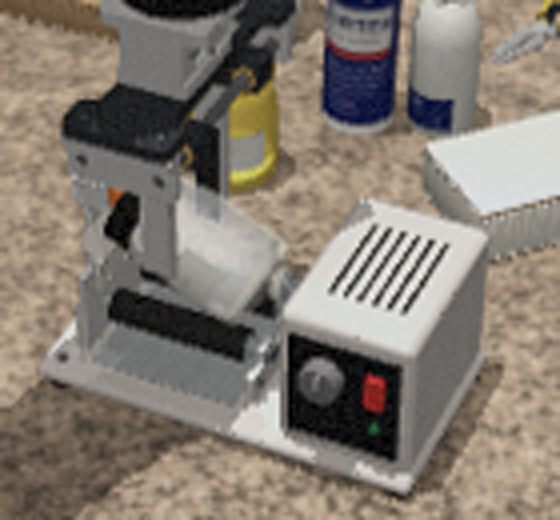

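The view shows the base on the rollers against the plunger and the lid inside the end plate, under the catch, at about 22° elevation. At 40 N it's time to ease off, let go and press the lid from above.

```bash
python3 -m jog '[[0,0,-3,0],[0,0,-5,0],[0,0,-5,0],[0,0,-5,0],[0,0,-5,0],[0,0,-5,0],[0,0,-5,0],[0,0,-6,0],[0,0,-12,0],[0,0,-20,0]]' 0
python3 -m jog '[[0,0,-30,0],[0,0,-60,0],[0,0,-80,0],[0,0,-90,0],[0,0,-90,0],[0,0,-90,0],[0,0,-90,0],[0,0,-90,0],[0,0,-90,0],[0,0,-90,0]]' 255
cat > lie.py <<'E'
from h import *
a=np.radians(11.9);ex=np.array([np.cos(a),np.sin(a)]);ey=np.array([-ex[1],ex[0]]);o=np.array([470.5,-86])
s=manip.read_state();g=np.array(s['eef_pos']);print('tcp',((g[:2]-o)@ex).round(1),((g[:2]-o)@ey).round(1),g[2].round(1),'F',np.round(s['ft_force'],1),s['time_s'])
for n in('wrist','top'):
    c=manip.calibration(n);p,d=manip.grab_frame(n);P=cloud(d,c)
    X=(P[...,:2]-o)@ex;Y=(P[...,:2]-o)@ey;Z=P[...,2];b=(d>0)&(abs(X)<5)&(Z<150)
    for y in range(-60,85,8):
        k=b&(abs(Y-y)<4)
        if k.sum()>2: print(n,'y',y,'ztop',np.percentile(Z[k],[10,50,90]).round(1),'x of dark',X[(abs(Y-y)<4)&(d>0)&(abs(X)<40)&(p.max(2)<75)&(Z>60)].mean().round(1) if k.any() else '',k.sum())
cv2.imwrite('pics/wl.png',manip.grab_frame('wrist')[0])
E
python3 lie.py
```

```text
time_s: 34.4
eef_pos: [468.7, -78.6, 103.5]
ee_rot: [-179.9, -0.0, 102.0]
ft_force: [0.1, -0.8, 0.6]
grip_width: 1.0
gripper_force: 0.0
time_s: 35.23
eef_pos: [468.8, -78.6, 192.8]
ee_rot: [-179.9, -0.0, 102.0]
ft_force: [0.2, 0.1, 0.5]
grip_width: 0.328
gripper_force: 0.0
tcp -0.2 7.6 192.8 F [0.2 0.1 0.5] 35.2333
wrist y -60 ztop [100.5 101.1 101.6] x of dark nan 12
wrist y -52 ztop [103.  105.1 106.3] x of dark nan 69
wrist y -44 ztop [106.6 108.2 109.4] x of dark nan 84
wrist y -36 ztop [109.9 111.2 112.7] x of dark nan 85
wrist y -28 ztop [113.  114.4 115.7] x of dark nan 92
wrist y -20 ztop [116.  117.6 118.9] x of dark nan 92
wrist y -12 ztop [119.3 120.6 122.2] x of dark nan 100
wrist y -4 ztop [122.  122.8 123.7] x of dark -7.3 118
wrist y 4 ztop [122.9 124.  125.2] x of dark -1.0 123
wrist y 12 ztop [125.2 126.2 127.5] x of dark 0.1 127
wrist y 20 ztop [128.  130.9 132.1] x of dark -2.8 125
wrist y 28 ztop [132.1 133.7 134.8] x of dark -1.0 139
wrist y 36 ztop [125.8 133.  136. ] x of dark -0.3 195
wrist y 44 ztop [113.4 118.4 122.5] x of dark 1.2 160
wrist y 52 ztop [120.  121.4 124.4] x of dark 2.9 140
wrist y 60 ztop [123.2 124.2 125.2] x of dark -0.0 153
wrist y 68 ztop [123.2 124.3 125.7] x of dark -4.0 167
wrist y 76 ztop [  0.4 123.1 124.9] x of dark nan 161
wrist y 84 ztop [-0.8 -0.1  0.8] x of dark nan 67
top y 52 ztop [119.1 120.9 124.3] x of dark 19.4 6
top y 60 ztop [120.6 123.9 126.5] x of dark 2.6 13
top y 68 ztop [120.1 123.3 127.2] x of dark -22.7 13
top y 76 ztop [ 10.4 108.3 124.5] x of dark -32.6 19
top y 84 ztop [-3.8 -0.2  4.6] x of dark nan 11lie.py:9: RuntimeWarning: Mean of empty slice.
  if k.sum()>2: print(n,'y',y,'ztop',np.percentile(Z[k],[10,50,90]).round(1),'x of dark',X[(abs(Y-y)<4)&(d>0)&(abs(X)<40)&(p.max(2)<75)&(Z>60)].mean().round(1) if k.any() else '',k.sum())
  ret = ret.dtype.type(ret / rcount)
```

View pics/wl.png

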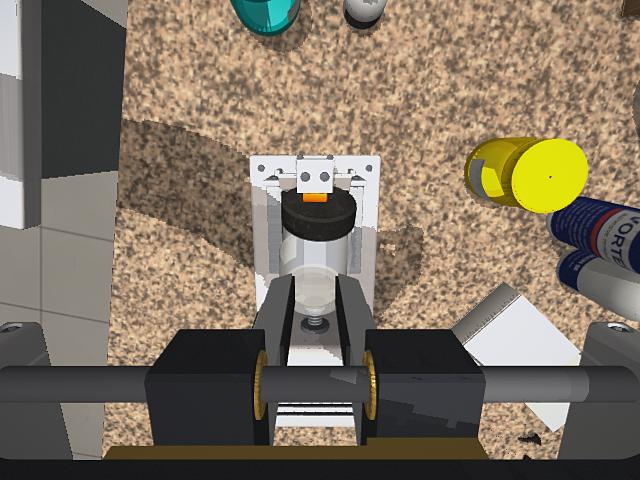

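The wrist view shows the jar lying in line between plunger (315,322) and catch (314,197), lid at (318,215) and raised: slope 21°, x offset about 0. I'll press near the lid with closed fingers at mixer y≈26.

```bash
python3 -m jog '[[8,0,4,0],[16,0,14,0],[18,0,30,0],[18,0,44,0],[18,0,52,0],[18,0,54,0],[18,0,56,0],[18,0,58,0],[18,0,60,0],[18,0,62,0]]' 255
python3 -m jog '[[0,0,2,0],[0,0,4,0],[0,0,6,0],[0,0,8,0],[0,0,10,0],[0,0,12,0],[0,0,14,0],[0,0,15,0],[0,0,16,0],[0,0,16,0]]' 255
```

```text
time_s: 36.22
eef_pos: [467.2, -61.0, 133.5]
ee_rot: [179.8, 0.0, 102.0]
ft_force: [-1.8, 1.1, 24.3]
grip_width: 0.002
gripper_force: 11.0
time_s: 37.05
eef_pos: [466.2, -59.1, 116.2]
ee_rot: [179.9, -0.1, 102.1]
ft_force: [-0.3, 4.7, 6.4]
grip_width: 0.009
gripper_force: 3.0
```

```bash
python3 -m jog '[[0,0,1,0],[0,0,2,0],[0,0,3,0],[0,0,4,0],[0,0,5,0],[0,0,6,0],[0,0,7,0],[0,0,8,0],[0,0,8,0],[0,0,8,0]]' 255
```

```text
time_s: 37.88
eef_pos: [465.5, -60.9, 107.5]
ee_rot: [180.0, -0.0, 102.0]
ft_force: [-0.6, 2.7, 1.4]
grip_width: 0.003
gripper_force: 1.2
```

Force is back to about zero at 107.5 mm, so the jar has probably dropped in. I'm lifting off to look.

```bash
python3 -m jog '[[0,0,-5,0],[-2,0,-15,0],[-6,0,-35,0],[-12,0,-60,0],[-18,0,-80,0],[-18,0,-86,0],[-18,0,-86,0],[-18,0,-86,0],[-18,0,-86,0],[-18,0,-86,0]]' -
python3 lie.py 2>/dev/null | grep -v top
```

```text
time_s: 38.72
eef_pos: [468.3, -78.1, 192.2]
ee_rot: [-179.9, -0.0, 102.1]
ft_force: [-0.1, -0.9, -0.3]
grip_width: 0.006
gripper_force: 0.0
tcp -0.6 8.2 192.2 F [-0.1 -0.9 -0.3] 38.7167
```

View pics/wl.png

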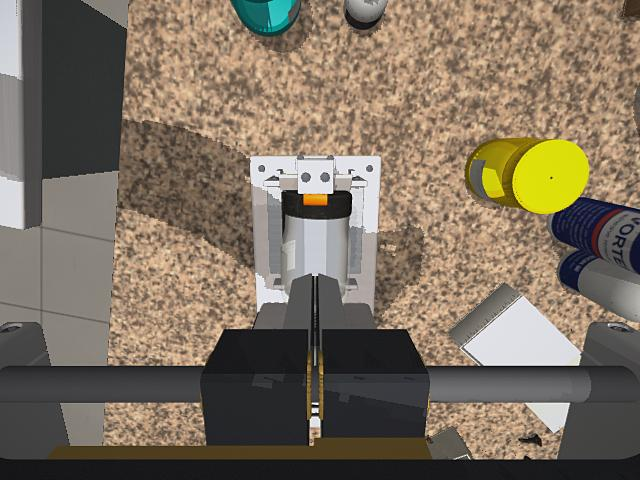

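The jar now looks level, with the orange catch (315,199) over the lid's edge. One numeric check before handing in.

```bash
python3 lie.py 2>/dev/null | grep -E '^(tcp|wrist y (-|4|12|20|28|36|44|52))'
```

```text
tcp -0.2 7.8 192.7 F [-0.2  0.5  0.1] 38.8667
wrist y -20 ztop [108.3 108.8 109.4] x of dark nan 5
wrist y -12 ztop [108.4 109.1 109.9] x of dark nan 105
wrist y -4 ztop [108.4 109.1 110.2] x of dark 0.2 107
wrist y 4 ztop [107.8 109.  109.8] x of dark 0.1 118
wrist y 12 ztop [106.  107.2 108.5] x of dark 0.1 120
wrist y 20 ztop [105.1 106.1 107.1] x of dark -3.6 119
wrist y 28 ztop [105.1 106.2 107.2] x of dark -1.9 115
wrist y 36 ztop [106.4 107.3 108.3] x of dark -3.9 123
wrist y 44 ztop [106.9 119.  120.7] x of dark 0.5 98
wrist y 52 ztop [120.1 121.8 124.6] x of dark 2.8 153
```

The glass top reads 109 mm (108.8 expected) and the lid top 107 mm (106.8 expected). The jar is level and home, so I'm handing in.

```bash
python3 -c "
from bench import manip
print(manip.close_job())"
```

```text
the job is handed in; nothing more can be done
None
```

The jar lies level on both rollers, base toward the plunger and with the orange catch out over its lid, and I handed the job in at about 39 s with the gripper clear; no verdict came back.

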